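# Guard the rail and offer up the gilt capital

### The arm

A 6-joint arm with a two-finger parallel gripper is mounted at the origin on the work surface. World frame = base frame: x ahead of the robot, y to its left, z up, the work surface at z = 0. Lengths are in m, angles in rad, forces in N, time in s.
With the tool pointing down it reaches from about 0.275 to 0.85 m from the base axis. Payload 19 kg.
Tool frame: the origin (TCP) lies on the centre line of the jaws, within the pads' length; the fingertips stand 11 mm ahead of it and the grasp point (between the pads) lies 8 mm behind it (ctrl.finger_overhang is the distance from the TCP to the fingertips, in m); z points along the fingers, y is the direction in which the jaws open and shut (so a half turn about z gives the same grasp; the last joint's range is limited). The gripper opens to 85 mm and grips with 20 to 120 N. Pads are 22 mm wide; open, the fingers measure 114 mm over their backs; the gripper's body (76 mm by 85 mm) begins 54 mm behind the grasp point. The pads swing forward as they close: fully open they stand 13 mm farther back than shut.
Start: joints at [1.01, 0.15, 1.437, -0, 1.554, -0.134], TCP at [0.238, 0.523, 0.242] pointing down, gripper open.
Joint ranges: [-2.8, 2.8], [-0.68, 2.1], [0.12, 2.68], [-1.39, 4.53], [0.16, 2.79], [-2.81, 2.81]. Speed limits (rad/s): [1.89, 1.89, 2.22, 3.01, 3.01, 3.01].

### API

Orientations are given as a rotation vector (axis times angle).
In Python, from cell import ctrl, viewer, order gives the robot as it stands. The module is installed in compiled form; this text tells all that it offers.
- The arm moves only by the tool play_rows, never from a script. Its argument "rows" is a list of rows, each a list of 5 numbers: the shift along the tool's x, y, z in m, then the turn about the tool's z in rad, then the gripper command: -1 is shut, 1 is fully open, values between are in proportion. In form: [[dx, dy, dz, twist, grip], ...]. A call has 1 to 10 rows; each row shifts and turns the commanded pose from where the row before left it, along the tool's axes as they then stand; what a row does not reach is not made up. A row lasts 1/10 s, in which the tool goes at most 50 mm and 8.59 degrees, less where a joint would pass 70% of its speed; a pose out of reach is approached as far as the arm can. A call with a gripper value outside its range is refused whole. The fingers move at their own pace and stop on an object; "force" is the grip in N (left out, the last holds). Time passes only in rows, so rows that do not move let the fingers close. It gives the time, the measured TCP pose, the force and the opening at its end, in the units of the state.
- ctrl.get_state(): the state, without advancing time (a new reading comes with each control period).
- viewer.capture(name): name is "scene" or "top" or "wrist"; returns the picture (400x640x3 uint8, red, green, blue); there is no depth.
- viewer.camera_params(name): a dict with "vertical_fov" (degrees; the focal length in pixels is half the picture's height over the tangent of half this angle, whatever the lens; pixels are square), "cx", "cy" (the principal point, pixels), "R" (3x3) and "t" (3): a world point X has camera coordinates R X + t. Camera axes: x right, y down, z forward; pixel columns grow to the right and rows downward; lengths in m; the calibration is good to about 2 mm. A picture is of the moment at which its call begins: read the wrist's pose just before it. camera_params takes no time and is no camera call; for the wrist camera it gives the pose at the moment of the call.
- order.job_done(): hands the job in, once; it reports no verdict.
The state is a dict: "t": time; "joints": joint angles; "qvel": joint speeds; "joint_efforts": joint torques, N m; "tcp_pos": TCP position; "orientation": TCP orientation; "wrist_force": force on the tool from outside, world axes, zero at the start; "wrist_torque": the same for the moment, N m; "width": finger opening in m.
Only numpy, scipy, OpenCV 4.12 (cv2) and the standard library are available. Lean on these libraries where they do the work, as an engineer would, in place of code of your own. Each camera call takes 0.05 s, during which the arm holds its last target.

### The job

Drape the orange guard over the middle of the black rail on the cabinet base and let go of it, so that the lacquer is protected. Then pick up the gilt capital, carry it over the guarded middle of the rail, and finish while holding it motionless and level about 10 mm above the wooden tenon on the column, centred on it and lined up with it, for a look before gluing. The capital must not touch the cabinet base, the column or the guard at any time, and the tape roll, jar and screwdriver must be left where they are.

Things in the scene. Friction and masses are not known exactly. Their poses are not given: they have to be found in the camera images.
- guard_center (a point): Orange rail guard: stiff inverted-U channel, 80 long (its x) x 36 wide (y) x 45 mm high (z), open below and at both ends. Web on top 5 mm thick; legs 5 mm thick, 40 mm deep, 26 mm apart inside. Starts standing on its legs on the table. About 90 g. The point is its centre, half-way up, 17.5 mm below the underside of the web. Same either way round.
- guard: The same orange guard as a body; origin at the centre of its underside, between the legs' lower edges.
- rail_top (a point): Middle of the top face of the black rail, 125 mm above the table; the rail runs along this x, 16 mm wide (y), 20 mm high. End posts 140 mm from the middle rise 28 mm above it. Thin gilt bars below it; a cross bar there tops out 61 mm under the rail top. Column on the +y side, loose parts start on the -y side. Draped, the guard's centre is 17.5 mm below this point.
- plinth: Cabinet base, fixed: a red-brown stepped slab 340 (x) x 220 mm (y), 20 mm thick, bearing the rail. Origin on the table directly below the middle of the rail; the slab reaches from y = -45 to +175 mm and x = -170 to +170 mm. x runs along the rail, z up.
- capital_center (a point): Gilt column capital, 36 mm wide (its y; two flat parallel sides over the full height), 54 mm high (z). Along x it is 50 mm long at the bottom, stepping out to 60, then 72 mm for the top 16 mm. Starts upright on the table. About 250 g. The point is its centre, half-way up, 27 mm above its underside. Same either way round.
- capital_foot (a point): Centre of the underside of the capital. The underside has a socket 40 (x) x 24 (y) mm, 16 mm deep.
- capital: The capital as a body; origin at the centre of its underside, axes as above.
- tenon_top (a point): Centre of the top face of the pale wooden tenon on the column stub, 115 mm above the table. The tenon is 36 long (this point's x) x 20 wide (y) x 10 mm high, its long side runs with the long side of the column. The capital's x is to lie along this x, either way round.
- column: Column stub, fixed on the cabinet base: black with gilt bands, 50 (x) x 36 mm (y), gilt foot 62 x 48 mm. Origin at the centre of its underside, 20 mm above the table; the tenon's top is 95 mm above it. It may be turned a little relative to the rail.
- tape_center (a point): White tape roll lying flat, 90 mm across, 30 mm high; the point is its centre. To be left alone.
- jar_center (a point): Amber glass jar with a steel lid, 50 mm across, 60 mm high, standing; the point is its centre. To be left alone.
- screwdriver_grip (a point): Screwdriver with a wooden handle, 190 mm long, lying; the point is in its handle, its shaft lies to the tool's +x. To be left alone.
Mind the look-alikes: they are no part of the job. Leave any green, purple or red look-alike of the capital alone.

How it is judged:
On the way, in this order (a step that is already met when the one before it is completed fails the run):
1. the guard hangs over the middle of the rail, let go (z of guard_center in the frame of rail_top between -0.0235 and -0.0115 m and y of guard_center in the frame of rail_top between -0.01 and 0.01 m and x of guard_center in the frame of rail_top between -0.035 and 0.035 m and angle between the x axis of guard_center and the x axis of rail_top, either way round below 0.3 rad and angle between guard_center's own z axis and vertical below 0.2 rad and contact force between the fingers and guard below 0.1 N and linear speed of guard below 0.03 m/s), for 0.2 s.
2. the capital passes above the guarded middle of the rail (y of capital_center in the frame of rail_top between -0.03 and 0.03 m and x of capital_center in the frame of rail_top between -0.07 and 0.07 m and z of capital_foot in the frame of rail_top above 0.005 m).
At the end, for the whole second after the job is handed in: Guard released, resting astride the rail within 35 mm of its middle and 0.3 rad of its line. Capital gripped, still, underside 3 to 22 mm above the tenon, centred within 7 mm, turned within 0.13 rad (either way round), level within 0.12 rad, touching neither base, column nor guard (all of step 1 and horizontal distance between capital_foot and tenon_top below 0.007 m and z of capital_foot in the frame of tenon_top between 0.003 and 0.022 m and angle between the x axis of capital_center and the x axis of tenon_top, either way round below 0.13 rad and angle between capital_center's own z axis and vertical below 0.12 rad and linear speed of capital below 0.02 m/s and contact force between the fingers and capital above 1 N and contact force between capital and plinth below 0.1 N and contact force between capital and column below 0.1 N and contact force between capital and guard below 0.1 N); the arm keeps its last pose, push and grip.
It fails at once if the capital touches the cabinet base, the column or the guard (contact force between capital and plinth above 0.5 N or contact force between capital and column above 0.5 N or contact force between capital and guard above 0.5 N).
It fails at once if the tape roll, jar or screwdriver is moved by more than 20 mm (distance of any of tape_center, jar_center, screwdriver_grip from where it was at the start of the episode above 0.02 m).
It also fails if it takes over 64 s, if anything falls off the work surface, if the arm or the gripper's body presses on something with over 40 N, if the wrist force passes 120 N, or if a joint passes its speed limit or range.

## Working session

There is one attempt and no reset: what is moved stays moved. The work goes in short steps, Python scripts to look and compute and a tool call to move; the robot and the scene stay as the last step left them, time stands still between calls to the robot, and variables do not carry over. Pictures are saved under pics/ and viewed, and the job is handed in when it is done.

Besides the shell and the picture viewer there is one more tool, called after "Call:" in YAML: its name, and indented under it one key for each argument. play_rows: Moves the arm, as the interface text tells. Its arguments: {"type":"object","properties":{"rows":{"type":"array","items":{"type":"array","items":{"type":"number"}}},"force":{"type":"number"}},"required":["rows"]}

```bash
mkdir -p pics; python3 - <<'E'
from cell import ctrl, viewer, order
import cv2
print(ctrl.get_state(), ctrl.finger_overhang)
for n in ("scene","top","wrist"):
    p=viewer.camera_params(n);print(n,p)
    cv2.imwrite(f"pics/a_{n}.png",viewer.capture(n)[:,:,::-1])
E
```

```text
{'t': 0.0, 'joints': array([ 1.01001123e+00,  1.50987625e-01,  1.43800023e+00, -3.21378203e-06,
        1.55381459e+00, -1.33963857e-01]), 'qvel': array([ 0.00161618, -0.00025875,  0.00021277, -0.0008453 ,  0.00051353,
        0.00161844]), 'joint_efforts': array([-4.07835076e-03, -7.13017845e+01, -5.70876861e+01, -3.31087795e-04,
        8.46523413e-03,  8.09430321e-05]), 'tcp_pos': array([0.2379162 , 0.52322045, 0.24168986]), 'orientation': array([-6.65284866e-01, -3.06992323e+00,  1.78831717e-03]), 'wrist_force': array([-0.03044447, -0.03615137,  0.02109692]), 'wrist_torque': array([-0.06765871,  0.02156679, -0.01573029]), 'width': 0.08547280435959169} 0.011
scene {'vertical_fov': 45.58775913969818, 'cx': 323.94146271529524, 'cy': 200.8767809397104, 'R': array([[ 0.83896227,  0.54412657, -0.00828195],
       [ 0.42101394, -0.65863337, -0.62365804],
       [-0.34480368,  0.51973875, -0.78165342]]), 't': array([-0.51870803, -0.21732885,  1.88457063])}
top {'vertical_fov': 45.94528415747877, 'cx': 324.57715269631757, 'cy': 196.30969350942618, 'R': array([[ 0.02260057, -0.99972595,  0.00610262],
       [-0.99235615, -0.02317388, -0.1212116 ],
       [ 0.1213198 , -0.00331652, -0.99260793]]), 't': array([-0.02170422,  0.62619369,  1.42332599])}
wrist {'vertical_fov': 58.10880989084735, 'cx': 315.86531864449825, 'cy': 194.3827043375645, 'R': array([[ 4.13924462e-01,  9.10310992e-01, -6.62428340e-04],
       [ 8.67449891e-01, -3.94214363e-01,  3.03522194e-01],
       [ 2.76038450e-01, -1.26209884e-01, -9.52824139e-01]]), 't': array([-0.57506993, -0.0393483 ,  0.37852292])}
```

View pics/a_scene.png

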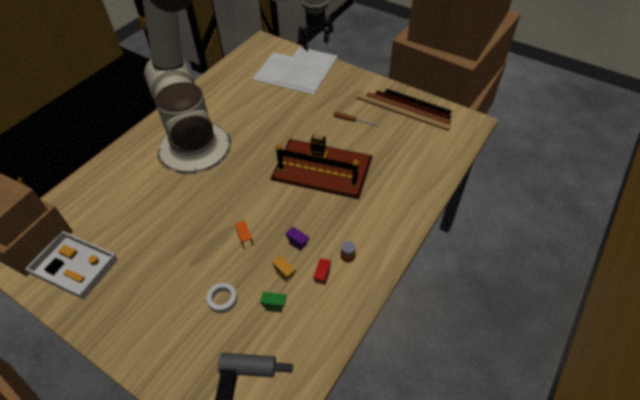

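View pics/a_top.png

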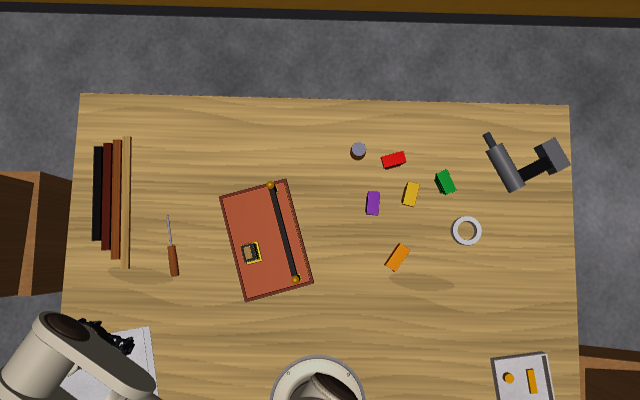

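View pics/a_wrist.png

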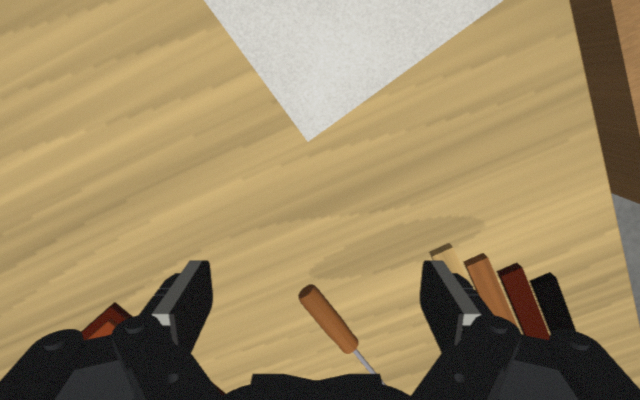

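Candidates in the top view: the orange guard at (397,257) is the only orange one. The gilt capital is at (411,194). The look-alikes are purple (373,203), red (394,159) and green (446,181). I choose the gold one at (411,194) and check it in a crop.

```bash
cat > h.py <<'E'
import numpy as np, cv2
from cell import ctrl, viewer, order
def cam(n):
    p=viewer.camera_params(n); f=200/np.tan(np.radians(p['vertical_fov'])/2)
    return f,p['cx'],p['cy'],np.array(p['R']),np.array(p['t'])
def back(c,uv,z):
    f,cx,cy,R,t=c; d=R.T@np.array([(uv[0]-cx)/f,(uv[1]-cy)/f,1.]); o=-R.T@t
    return o+d*(z-o[2])/d[2]
def proj(c,X):
    f,cx,cy,R,t=c; q=R@np.array(X)+t; return np.array([cx+f*q[0]/q[2],cy+f*q[1]/q[2]])
E
python3 - <<'E'
from h import *
im=cv2.imread('pics/a_top.png')
cv2.imwrite('pics/c1.png',cv2.resize(im[130:290,330:490],(800,800))[:600] if 0 else cv2.resize(im[135:285,340:490],(600,600),interpolation=cv2.INTER_CUBIC))
cv2.imwrite('pics/c2.png',cv2.resize(im[170:310,210:330],(514,600),interpolation=cv2.INTER_CUBIC))
c=cam('top')
for n,uv,z in [('guard',(397,257),.045),('cap',(411,194),.054),('purple',(373,203),.05),('tape',(467,230),.03),('green',(446,181),.05),('post far',(270,184),.15),('post near',(295,279),.15),('tenon',(251,252),.115),('jar',(358,149),.06)]:
    print(n,back(c,uv,z).round(3))
E
```

```text
guard [ 0.445 -0.231  0.045]
cap [ 0.638 -0.272  0.054]
purple [ 0.608 -0.156  0.05 ]
tape [ 0.533 -0.45   0.03 ]
green [ 0.681 -0.381  0.05 ]
post far [0.645 0.15  0.15 ]
post near [0.378 0.071 0.15 ]
tenon [0.45  0.202 0.115]
jar [ 0.774 -0.107  0.06 ]
```

View pics/c1.png

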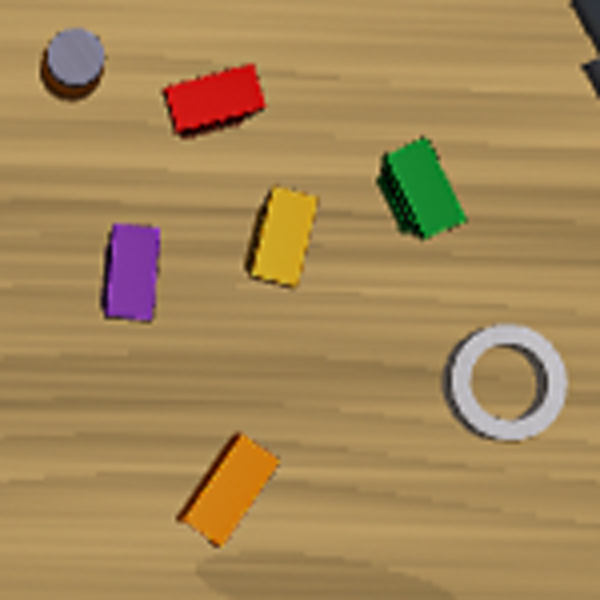

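View pics/c2.png

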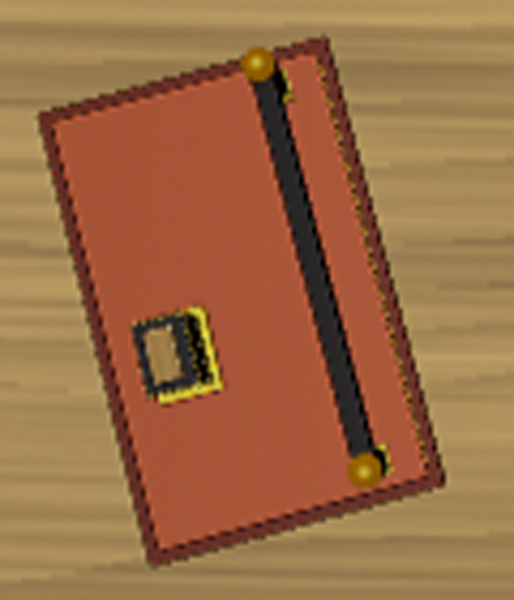

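The crops confirm both choices. The plain gold block at crop (282,238) is the capital and the orange channel at (229,490) is the guard. The tenon is pale at (163,355) in the second crop, with the rail beside it. Next I fit poses from silhouettes.

```bash
cat >> h.py <<'E'
from scipy.optimize import minimize
def box(lx,ly,z0,z1): return [(sx*lx/2,sy*ly/2,z) for sx in(-1,1) for sy in(-1,1) for z in(z0,z1)]
GUARD=[box(.08,.036,0,.045)]
CAP=[box(.05,.036,0,.02),box(.06,.036,.02,.038),box(.072,.036,.038,.054)]
TEN=[box(.036,.020,.115,.115)]
def render(c,parts,p,shape,off,S=4):
    m=np.zeros((shape[0]*S,shape[1]*S),np.uint8); cs,sn=np.cos(p[2]),np.sin(p[2])
    for b in parts:
        P=np.array([proj(c,(p[0]+cs*x-sn*y,p[1]+sn*x+cs*y,z)) for x,y,z in b])
        P=(P-off+.5)*S-.5
        h=cv2.convexHull((P*16).round().astype(np.int32))
        cv2.fillConvexPoly(m,h,255,shift=4)
    return cv2.resize(m,(shape[1],shape[0]),interpolation=cv2.INTER_AREA)/255.
def fit(c,mask,parts,p0,pad=8):
    ys,xs=np.nonzero(mask); x0,y0=max(xs.min()-pad,0),max(ys.min()-pad,0)
    sub=mask[y0:ys.max()+pad+1,x0:xs.max()+pad+1].astype(float)
    f=lambda q:np.abs(render(c,parts,(q[0]/100,q[1]/100,q[2]/5),sub.shape,np.array([x0,y0]))-sub).sum()
    best=None
    q0=np.array([p0[0]*100,p0[1]*100,p0[2]*5])
    for k in range(3):
        s=np.array([np.r_[q0],q0+[.8,0,0],q0+[0,.8,0],q0+[0,0,.8]])
        r=minimize(f,q0,method='Nelder-Mead',options=dict(initial_simplex=s,xatol=1e-3,fatol=1e-2)); q0=r.x
    return np.array([q0[0]/100,q0[1]/100,q0[2]/5]),r.fun,sub.sum()
def blob(im,lo,hi,near,minA=30):
    h=cv2.cvtColor(im,cv2.COLOR_BGR2HSV); m=cv2.inRange(h,np.array(lo),np.array(hi))
    n,l,s,ce=cv2.connectedComponentsWithStats(m)
    k=min([i for i in range(1,n) if s[i,4]>=minA],key=lambda i:np.hypot(*(ce[i]-near)))
    return l==k
E
python3 - <<'E'
from h import *
im=cv2.imread('pics/a_top.png');h=cv2.cvtColor(im,cv2.COLOR_BGR2HSV)
for u,v in [(397,257),(411,194),(249,252),(244,252),(300,275),(270,230),(386,262),(404,190),(420,230)]: print((u,v),h[v,u])
c=cam('top')
for n,lo,hi,nr,parts,p0 in [('guard',(3,150,50),(17,255,255),(397,257),GUARD,(.445,-.231,-.6)),('cap',(18,165,30),(32,255,255),(411,194),CAP,(.638,-.272,-.2)),('ten',(10,30,110),(30,160,255),(249,252),TEN,(.45,.2,.2))]:
    m=blob(im,lo,hi,nr); print(n,*fit(c,m,parts,p0))
E
```

```text
(397, 257) [ 17 234 207]
(411, 194) [ 22 212 206]
(249, 252) [ 18 139 158]
(244, 252) [ 19  99 132]
(300, 275) [ 17 184 154]
(270, 230) [  8 171 170]
(386, 262) [ 10 255  71]
(404, 190) [ 18 209  50]
(420, 230) [ 19 122 159]
guard [ 0.44559785 -0.2336095  -0.57835315] 57.66274509803921 340.0
cap [ 0.63999752 -0.27253912 -0.26103677] 36.89019607843137 304.0
ten [0.44906063 0.21194651 0.25119101] 13.07843137254902 80.0
```

```bash
cat >> h.py <<'E'
from scipy.spatial.transform import Rotation as Ro
def tool():
    s=ctrl.get_state(); return s,np.array(s['tcp_pos']),Ro.from_rotvec(s['orientation']).as_matrix()
def yaw_x(R): return np.arctan2(R[1,0],R[0,0])
def go(target,longyaw=None,frm=None):
    """tool-frame shift (before turning) to target; twist to make tool x lie along longyaw (mod pi)"""
    s,p,R=tool(); d=R.T@(np.array(target)-p); print('tcp',p.round(4),'yaw',yaw_x(R).round(4),'shift',d.round(4))
    if longyaw is not None:
        t=-(longyaw-yaw_x(R)); t=(t+np.pi/2)%np.pi-np.pi/2
        print('twist (tool z down)',round(t,4),'alt',round(t-np.sign(t)*np.pi,4),'j6',s['joints'][5].round(3),'j',np.round(s['joints'],2)); 
E
python3 - <<'E'
from h import *
s,p,R=tool();f,cx,cy,Rc,t=cam('wrist')
o=-Rc.T@t; print('cam in tool',R.T@(o-p),'view',R.T@Rc[2])
go((.445,-.23,.242),-.58)
E
```

```text
cam in tool [ 0.07745293  0.00038008 -0.13044772] view [-3.03649813e-01  3.57089924e-04  9.52783639e-01]
tcp [0.238  0.5233 0.2418] yaw 2.7148 shift [-5.003e-01 -6.000e-01  3.000e-04]
twist (tool z down) 0.1532 alt -2.9884 j6 -0.134 j [ 1.01  0.15  1.44 -0.    1.55 -0.13]
```

Call:
play_rows:
  rows:
    - [-0.028,-0.024,-0.01,0,1]
    - [-0.028,-0.024,-0.01,0,1]
    - [-0.028,-0.024,-0.01,0,1]
    - [-0.028,-0.024,-0.01,0,1]
    - [-0.028,-0.024,-0.01,0,1]
    - [-0.028,-0.024,-0.01,0,1]
    - [-0.028,-0.024,-0.01,0,1]
    - [-0.028,-0.024,-0.01,0,1]
    - [-0.028,-0.024,-0.01,0,1]
    - [0,0,0,0,1]

```text
t: 1.15
tcp_pos: [0.3795, 0.2195, 0.3334]
orientation: [0.671, 3.067, -0.0]
wrist_force: [-1.2, -0.9, -0.6]
width: 0.0851
```

```bash
python3 - <<'E'
from h import *
import pickle
s,p,R=tool();c=cam('wrist');im=viewer.capture('wrist')[:,:,::-1]
cv2.imwrite('pics/w1.png',im);pickle.dump(c,open('w1.pkl','wb'));print(p,s['qvel'].round(3),yaw_x(R))
E
```

```text
[0.37953805 0.21954831 0.33339851] [ 0.074  0.012  0.021  0.022 -0.019  0.087] 2.710983598047991
```

View pics/w1.png

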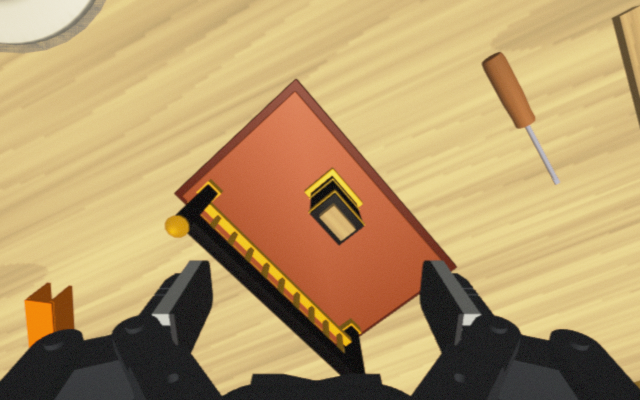

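The plinth is in full view: tenon at (341,223), rail running from (178,226) to (355,370), knob at (178,226). I zoom in on the rail.

```bash
python3 - <<'E'
from h import *
import pickle
im=cv2.imread('pics/w1.png');c=pickle.load(open('w1.pkl','rb'))
m=blob(im,(8,30,110),(30,170,255),(340,222),60);print(m.sum())
r,f,n=fit(c,m,TEN,(.449,.212,.25));print('ten',r,f,n)
# predicted rail from top-view guess
def railpts(mx,my,a):
    cs,sn=np.cos(a),np.sin(a); return [proj(c,(mx+cs*x-sn*y,my+sn*x+cs*y,z)) for x,y,z in [(-.13,.008,.125),(.13,.008,.125),(-.13,-.008,.125),(.13,-.008,.125),(-.13,.008,.105),(.13,.008,.105)]]
g=cv2.resize(im[160:385,160:385],None,fx=2.6,fy=2.6,interpolation=cv2.INTER_CUBIC)
q=[tuple(int(v) for v in (p-160)*2.6) for p in railpts(.5115,.1105,.288)]
for a,b,col in [(0,1,(0,255,0)),(2,3,(0,0,255)),(4,5,(255,0,0))]: cv2.line(g,q[a],q[b],col,1)
cv2.imwrite('pics/w1c.png',cv2.convertScaleAbs(g,alpha=1.6,beta=15))
E
```

```text
664
ten [0.44809103 0.21315694 0.2713321 ] 40.192156862745094 664.0
```

View pics/w1c.png

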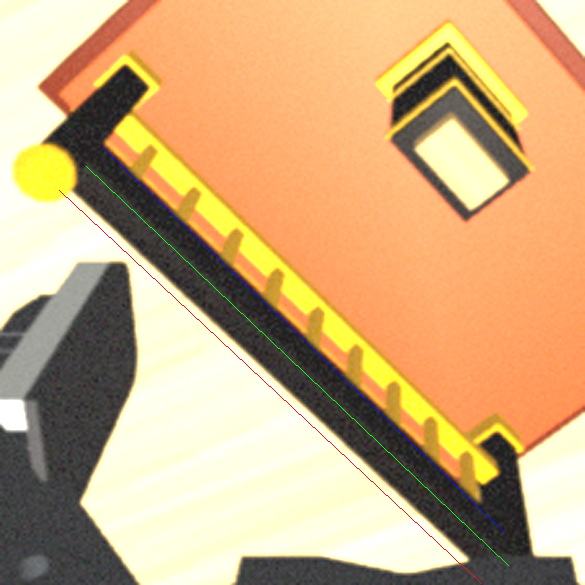

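```bash
python3 - <<'E'
from h import *
from scipy.optimize import least_squares
from scipy.ndimage import map_coordinates
import pickle
im=cv2.imread('pics/w1.png');c=pickle.load(open('w1.pkl','rb'))
V=im.max(2).astype(float)
def W(p,x,y,z): 
    a=p[2]; return (p[0]+np.cos(a)*x-np.sin(a)*y,p[1]+np.sin(a)*x+np.cos(a)*y,z)
p0=(.5115,.1105,.288); obs=[]
for x in np.arange(-.11,.07,.005):
    for y,z,out in [(-.008,.125,-1),(.008,.105,1)]:
        P=proj(c,W(p0,x,y,z)); T=proj(c,W(p0,x+.01,y,z))-P; T/=np.hypot(*T); N=np.array([-T[1],T[0]])
        O=proj(c,W(p0,x,y+out*.01,z))-P
        if O@N<0:N=-N
        s=np.arange(-6,8,.1); v=map_coordinates(V,[P[1]+s*N[1],P[0]+s*N[0]],order=1)
        k=np.nonzero(v>90)[0]
        if len(k): obs.append((x,y,z,N,P+s[k[0]]*N,s[k[0]]))
for o in (-.008,.008): print(np.round([b[5] for b in obs if b[1]==o],1))
def res(q,sel=None):
    p=(p0[0]-np.sin(p0[2])*q[0],p0[1]+np.cos(p0[2])*q[0],p0[2]+q[1])
    return [(proj(c,W(p,x,y,z))-u)@N for x,y,z,N,u,_ in obs if sel is None or y==sel]
for sel in (None,-.008,.008):
    r=least_squares(lambda q:res(q,sel),[0,0],loss='soft_l1',x_scale=[.001,.01]);print(sel,r.x,'rms',np.sqrt(np.mean(np.square(res(r.x,sel)))), (p0[0]-np.sin(p0[2])*r.x[0],p0[1]+np.cos(p0[2])*r.x[0],p0[2]+r.x[1]))
m=blob(im,(15,150,100),(32,255,255),(177,226),60); ys,xs=np.nonzero(m); k=(xs.mean(),ys.mean());print('knob',k,back(c,k,.145),back(c,k,.15), W(p0,-.14,0,0))
E
```

```text
[-3.7 -3.8 -3.7 -3.7 -3.6 -3.7 -3.8 -3.7 -3.7 -3.6 -3.7 -3.7 -3.7 -3.7
 -3.7 -3.8 -3.8 -3.8 -3.8 -3.8 -3.8 -3.8 -3.7 -3.8 -3.9 -3.8 -3.9 -3.9
 -3.9 -3.8 -3.8 -3.8 -3.8 -3.8 -3.7 -3.9]
[1.4 1.3 1.3 1.3 1.6 1.5 1.3 1.3 1.3 1.5 1.6 1.4 1.4 1.4 1.4 1.8 1.6 1.5
 1.5 1.5 1.9 1.7 1.5 1.5 1.6 1.9 1.9 1.6 1.6 1.5 1.9 2.  1.9 1.7 1.7 1.7]
None [0.00338784 0.00413498] rms 1.0734813617118142 (np.float64(0.5105377343262215), np.float64(0.11374830787197861), np.float64(0.29213498147696193))
-0.008 [0.00461957 0.00378753] rms 0.06089408087968197 (np.float64(0.5101878804755187), np.float64(0.11492930502094449), np.float64(0.29178752773335626))
0.008 [0.00204312 0.0045457 ] rms 0.14044051094908655 (np.float64(0.5109196809432005), np.float64(0.11245897558421575), np.float64(0.2925457014068764))
knob (np.float64(176.7060185185185), np.float64(225.97916666666666)) [0.37531499 0.07568129 0.145     ] [0.37427617 0.07845184 0.15      ] (np.float64(0.3772660591667664), np.float64(0.07073507665819076), 0)
```

Call:
play_rows:
  rows:
    - [-0.037,-0.007,0,0,1]
    - [-0.037,-0.007,0,0,1]
    - [-0.037,-0.007,0,0,1]
    - [-0.037,-0.007,0,0,1]
    - [-0.037,-0.007,0,0,1]
    - [-0.037,-0.007,0,0,1]
    - [0,0,0,0,1]
    - [0,0,0,0,1]

```text
t: 2.0
tcp_pos: [0.5628, 0.0929, 0.3312]
orientation: [-0.665, -3.068, 0.0]
wrist_force: [-0.1, 0.3, -0.3]
width: 0.0854
```

```bash
python3 - <<'E'
from h import *
import pickle
s,p,R=tool();c=cam('wrist');im=viewer.capture('wrist')[:,:,::-1]
cv2.imwrite('pics/w2.png',im);pickle.dump(c,open('w2.pkl','wb'));print(p,s['qvel'].round(3),yaw_x(R))
E
```

```text
[0.56281852 0.09285047 0.33124008] [ 0.02  -0.034  0.015  0.001  0.002  0.002] 2.7145996662842578
```

View pics/w2.png

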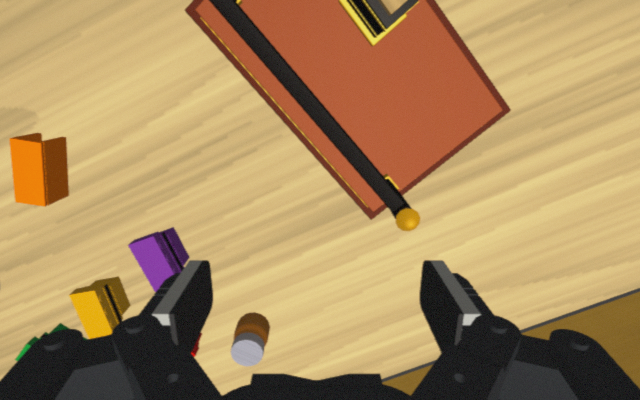

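```bash
cat >> h.py <<'E'
def W(p,x,y,z):
    a=p[2]; return (p[0]+np.cos(a)*x-np.sin(a)*y,p[1]+np.sin(a)*x+np.cos(a)*y,z)
E
python3 - <<'E'
from h import *
from scipy.optimize import least_squares
from scipy.ndimage import map_coordinates
import pickle
im=cv2.imread('pics/w2.png');c=pickle.load(open('w2.pkl','rb'))
V=im.max(2).astype(float); p0=(.5105,.1137,.292)
obs=[]
for x in np.arange(-.03,.12,.004):
    for y in (-.008,.008):
        best=None
        for z in (.105,.125):
            P=proj(c,W(p0,x,y,z)); T=proj(c,W(p0,x+.01,y,z))-P; T/=np.hypot(*T); N=np.array([-T[1],T[0]])
            C=proj(c,W(p0,x,0,.115)); 
            if (P-C)@N<0:N=-N
            e=(P-C)@N
            if best is None or e>best[0]: best=(e,z,P,N)
        e,z,P,N=best
        s=np.arange(-7,9,.1); v=map_coordinates(V,[P[1]+s*N[1],P[0]+s*N[0]],order=1)
        k=np.nonzero(v>90)[0]
        if len(k) and k[0]>0: obs.append((x,y,z,N,P+s[k[0]]*N,s[k[0]]))
for o in (-.008,.008): print(o,{b[2] for b in obs if b[1]==o},np.round([b[5] for b in obs if b[1]==o],1))
def P_(q): return (p0[0]-np.sin(p0[2])*q[0],p0[1]+np.cos(p0[2])*q[0],p0[2]+q[1])
def res(q,sel): return [(proj(c,W(P_(q),x,y,z))-u)@N for x,y,z,N,u,_ in obs if sel is None or y==sel]
for sel in (None,-.008,.008):
    r=least_squares(lambda q:res(q,sel),[0,0],x_scale=[.001,.01]);print(sel,r.x.round(4),np.round(P_(r.x),4))
m=blob(im,(12,150,80),(32,255,255),(407,219),60); ys,xs=np.nonzero(m); k=(xs.mean(),ys.mean());print('knob',k,back(c,k,.145),back(c,k,.15), W(p0,.14,0,0))
for nm,uv in (('corner',(510,109)),('c2',(373,217)),): print(nm,back(c,uv,0.0),back(c,uv,.01),W(p0,.17,.175,0),W(p0,.17,-.045,0))
E
```

```text
-0.008 {0.125} [1.  1.1 0.9 1.1 0.9 1.1 0.9 1.1 0.9 1.  0.9 0.9 1.  0.9 1.  0.8 1.1 0.9
 1.  0.9 0.9 1.  0.8 1.  0.8 1.  0.9 0.8 1.  0.8 1.  0.9 0.8 0.9 0.8 0.9
 0.9 1.3]
0.008 {0.105} [-2.  -2.  -2.  -1.9 -2.1 -1.9 -2.  -1.9 -2.  -1.9 -2.  -1.9 -2.  -1.9
 -2.  -1.9 -2.  -1.9 -2.  -1.9 -2.  -2.  -1.9 -2.  -1.8 -2.  -1.9 -2.
 -1.8 -2.  -1.9 -1.9 -1.9 -1.  -1.5  0.2  0.4  0.2]
None [-0.0014  0.0031] [0.5109 0.1124 0.2951]
-0.008 [-0.0009 -0.    ] [0.5108 0.1129 0.292 ]
0.008 [-0.002   0.0064] [0.5111 0.1118 0.2984]
knob (np.float64(407.26185101580137), np.float64(219.03837471783297)) [0.64195862 0.15203097 0.145     ] [0.63960378 0.1516084  0.15      ] (np.float64(0.6445738076939302), np.float64(0.15400153955435203), 0)
corner [0.62438043 0.33215607 0.        ] [0.62153001 0.32767614 0.01      ] (np.float64(0.6229269848996896), np.float64(0.33022984336198313), 0) (np.float64(0.6862579756279571), np.float64(0.11954243127152131), 0)
c2 [0.68795116 0.12250149 0.        ] [0.68372428 0.12256107 0.01      ] (np.float64(0.6229269848996896), np.float64(0.33022984336198313), 0) (np.float64(0.6862579756279571), np.float64(0.11954243127152131), 0)
```

Call:
play_rows:
  rows:
    - [-0.003,-0.038,0.005,0,1]
    - [-0.003,-0.038,0.01,0,1]
    - [-0.003,-0.038,0.01,0,1]
    - [-0.003,-0.038,0.015,0,1]
    - [-0.003,-0.038,0.015,0,1]
    - [-0.003,-0.038,0.015,0,1]
    - [-0.003,-0.038,0.015,0,1]
    - [-0.003,-0.038,0.015,0,1]
    - [-0.003,-0.038,0.015,0,1]
    - [0,0,0.01,0.14,1]

```text
t: 3.05
tcp_pos: [0.4442, -0.2319, 0.2065]
orientation: [-0.877, -3.016, 0.001]
wrist_force: [-0.1, 0.2, -0.0]
width: 0.0854
```

Call:
play_rows:
  rows:
    - [0,0,0,0,1]
    - [0,0,0,0,1]

```text
t: 3.25
tcp_pos: [0.446, -0.229, 0.208]
orientation: [0.871, 3.018, -0.0]
wrist_force: [0.3, -0.1, 0.2]
width: 0.0856
```

```bash
python3 - <<'E'
from h import *
import pickle
s,p,R=tool();c=cam('wrist');im=viewer.capture('wrist')[:,:,::-1].copy()
cv2.imwrite('pics/w3.png',im);pickle.dump(c,open('w3.pkl','wb'));print(p,s['qvel'].round(3),yaw_x(R))
m=blob(im,(3,180,50),(17,255,255),proj(c,(.4456,-.2336,.02)));print(m.sum())
r,f,n=fit(c,m,GUARD,(.4456,-.2336,-.578));print(r,f,n); go((r[0],r[1],.022),r[2])
for q in GUARD[0]:
    u=proj(c,W(r,*q)); cv2.circle(im,(int(u[0]),int(u[1])),3,(255,255,0),-1)
cv2.imwrite('pics/w3o.png',im)
E
```

```text
[ 0.44596826 -0.22903767  0.20798244] [ 0.01  -0.001 -0.012 -0.003  0.002 -0.011] 2.5794603757899273
1247
[ 0.44666883 -0.23347368 -0.59344968] 2977.4901960784314 1247.0
tcp [ 0.4462 -0.2291  0.2082] yaw 2.5797 shift [-0.0025 -0.0035  0.1862]
twist (tool z down) 0.0316 alt -3.11 j6 -1.637 j [-0.63  0.01  1.66  0.    1.47 -1.64]
```

View pics/w3o.png

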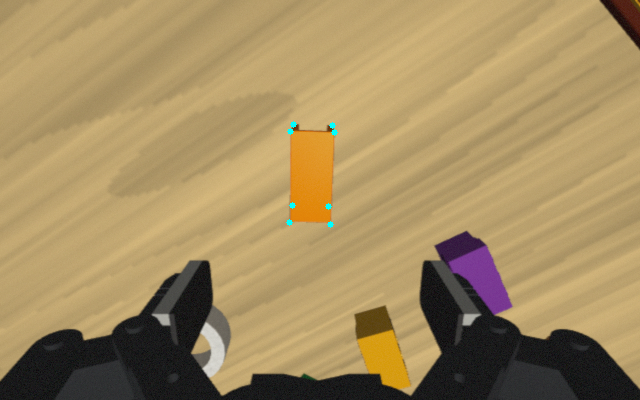

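```bash
python3 - <<'E'
from h import *
import pickle
im=cv2.imread('pics/w3.png');c=pickle.load(open('w3.pkl','rb'))
m=blob(im,(3,195,60),(21,255,255),(312,178),300);print(m.sum())
r,f,n=fit(c,m,GUARD,(.4456,-.2336,-.578));print(r,f,n); go((r[0],r[1],.024),r[2])
E
```

```text
3789
[ 0.44637867 -0.23369579 -0.5841806 ] 426.8313725490196 3789.0
tcp [ 0.4462 -0.2291  0.2082] yaw 2.5797 shift [-0.0024 -0.0038  0.1842]
twist (tool z down) 0.0223 alt -3.1193 j6 -1.637 j [-0.63  0.01  1.66  0.    1.47 -1.64]
```

Call:
play_rows:
  rows:
    - [-0.002,-0.004,0,0.022,1]
    - [0,0,0.03,0,1]
    - [0,0,0.035,0,1]
    - [0,0,0.035,0,1]
    - [0,0,0.035,0,1]
    - [0,0,0.03,0,0.5]
    - [0,0,0.017,0,0.4]
    - [0,0,0,0,0.2]
    - [0,0,0,0,0.2]
  force: 30

```text
t: 4.2
tcp_pos: [0.4458, -0.2347, 0.0262]
orientation: [0.91, 3.006, -0.001]
wrist_force: [0.7, -0.4, -0.2]
width: 0.0511
```

Call:
play_rows:
  rows:
    - [0,0,0,0,-1]
    - [0,0,0,0,-1]
    - [0,0,0,0,-1]
    - [0,0,0,0,-1]
    - [0,0,0,0,-1]
    - [0,0,-0.01,0,-1]
    - [0,0,-0.03,0,-1]
    - [0,0,-0.04,0,-1]
    - [0,0,-0.04,0,-1]

```text
t: 5.1
tcp_pos: [0.445, -0.2345, 0.1477]
orientation: [0.911, 3.006, -0.0]
wrist_force: [1.1, -0.7, -0.7]
width: 0.0355
```

```bash
python3 - <<'E'
from h import *
s,p,R=tool();c=cam('wrist');im=viewer.capture('wrist')[:,:,::-1].copy()
cv2.imwrite('pics/w4.png',im);print(p,s['width'],s['wrist_force'])
go((.5103,.113,.22),.288)
E
```

```text
[ 0.44496594 -0.23445882  0.14773944] 0.035476563240120086 [ 1.14522971 -0.74390423 -0.67472371]
tcp [ 0.4469 -0.2358  0.1546] yaw 2.553 shift [ 0.1404  0.3252 -0.0669]
twist (tool z down) -0.8766 alt 2.265 j6 -1.62 j [-0.64  0.05  1.73 -0.    1.36 -1.62]
```

View pics/w4.png

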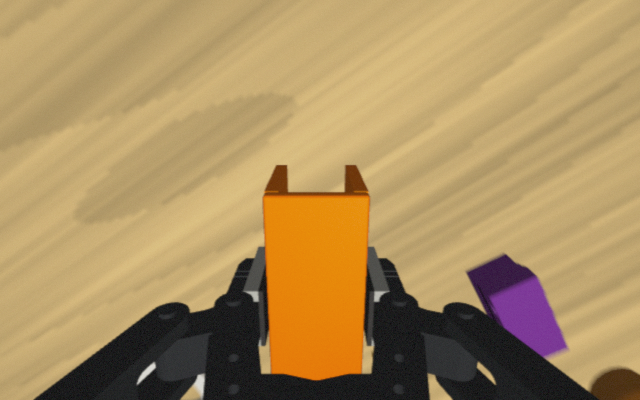

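Call:
play_rows:
  rows:
    - [0,0,-0.03,0,-1]
    - [0.01,0.025,-0.03,0,-1]
    - [0.016,0.037,-0.007,0,-1]
    - [0.016,0.037,0,0,-1]
    - [0.016,0.037,0,0,-1]
    - [0.016,0.037,0,0,-1]
    - [0.016,0.037,0,0,-1]
    - [0.016,0.037,0,0,-1]
    - [0.016,0.037,0,0,-1]
    - [0.01,0.025,0,0,-1]

```text
t: 6.15
tcp_pos: [0.507, 0.0981, 0.2133]
orientation: [0.909, 3.006, 0.001]
wrist_force: [0.0, -0.3, -0.9]
width: 0.0356
```

Call:
play_rows:
  rows:
    - [0.008,0.016,0,-0.1,-1]
    - [0,0,0,-0.13,-1]
    - [0,0,0,-0.13,-1]
    - [0,0,0,-0.13,-1]
    - [0,0,0,-0.13,-1]
    - [0,0,0,-0.13,-1]
    - [0,0,0,-0.127,-1]
    - [0,0,0,0,-1]
    - [0,0,0,0,-1]
    - [0,0,0,0,-1]

```text
t: 7.15
tcp_pos: [0.5093, 0.1134, 0.2126]
orientation: [-0.446, 3.109, -0.0]
wrist_force: [-0.6, -0.4, -1.3]
width: 0.0354
```

```bash
python3 - <<'E'
from h import *
import pickle
s,p,R=tool();c=cam('wrist');im=viewer.capture('wrist')[:,:,::-1].copy()
cv2.imwrite('pics/w5.png',im);pickle.dump(c,open('w5.pkl','wb'));print(p,s['width'],s['wrist_force'])
go((.5103,.113,.15),.288)
E
```

```text
[0.50930232 0.11336699 0.21262031] 0.03537902196689885 [-0.57665432 -0.38022595 -1.29395578]
tcp [0.5093 0.1134 0.2125] yaw -2.8559 shift [-0.0008 -0.0006  0.0625]
twist (tool z down) -0.0023 alt 3.1393 j6 -1.785 j [ 0.07  0.05  1.61 -0.    1.48 -1.79]
```

View pics/w5.png

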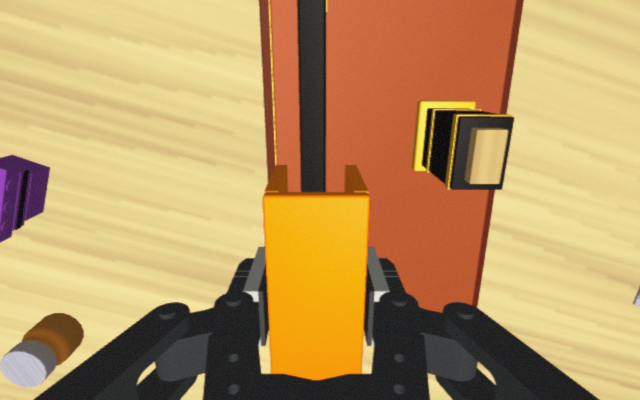

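```bash
python3 - <<'E'
from h import *
import pickle
im=cv2.imread('pics/w5.png');c=pickle.load(open('w5.pkl','rb'))
s,p,R=tool(); V=im.max(2)
for v in (20,60,100,140,175):
    row=V[v].astype(float); d=np.nonzero(row[285:345]<75)[0]+285; a,b=d.min()-.5,d.max()+.5
    o=[]
    for u,z in ((a,.125),(b,.125),(a,.105),(b,.105)):
        X=back(c,(u,v),z); o.append((R.T@(X-p))[1]*1000)
    X=back(c,((a+b)/2,v),.12); x=(R.T@(X-p))[0]
    print(v,a,b,'tool-y mm of edges z125 L,R; z105 L,R',np.round(o,1),'x',round(x,3))
m=blob(im,(8,30,110),(30,175,255),(487,155),100);print(m.sum())
r,f,n=fit(c,m,TEN,(.449,.212,.25));print('ten',r,f,n,'tool y of tenon')
E
```

```text
20 297.5 324.5 tool-y mm of edges z125 L,R; z105 L,R [ -9.9   5.  -10.8   5.4] x 0.109
60 298.5 324.5 tool-y mm of edges z125 L,R; z105 L,R [ -9.7   5.1 -10.6   5.6] x 0.088
100 299.5 324.5 tool-y mm of edges z125 L,R; z105 L,R [ -9.4   5.3 -10.3   5.7] x 0.066
140 300.5 324.5 tool-y mm of edges z125 L,R; z105 L,R [ -9.1   5.4 -10.    5.9] x 0.042
175 300.5 324.5 tool-y mm of edges z125 L,R; z105 L,R [ -9.4   5.6 -10.3   6.1] x 0.019
1834
ten [0.44932741 0.21110718 0.28679863] 113.54117647058824 1834.0 tool y of tenon
```

Call:
play_rows:
  rows:
    - [0,-0.0015,0.02,-0.002,-1]
    - [0,0,0.03,0,-1]
    - [0,0,0.02,0,-1]
    - [0,0,0,0,-1]
    - [0,0,0,0,-1]

```text
t: 7.7
tcp_pos: [0.5099, 0.1119, 0.143]
orientation: [-0.453, 3.109, -0.0]
wrist_force: [-0.0, 0.6, -1.1]
width: 0.0358
```

```bash
python3 - <<'E'
from h import *
im=viewer.capture('wrist')[:,:,::-1].copy()
cv2.imwrite('pics/w6.png',im);s,p,R=tool();print(p,s['width'],s['wrist_force'])
im=viewer.capture('scene')[:,:,::-1].copy()
cv2.imwrite('pics/s6.png',cv2.resize(im[110:220,250:400],None,fx=5,fy=5))
E
```

```text
[0.51023439 0.11198093 0.14352339] 0.03595330730184898 [ 0.66689381  1.16477569 -0.57044334]
```

View pics/w6.png

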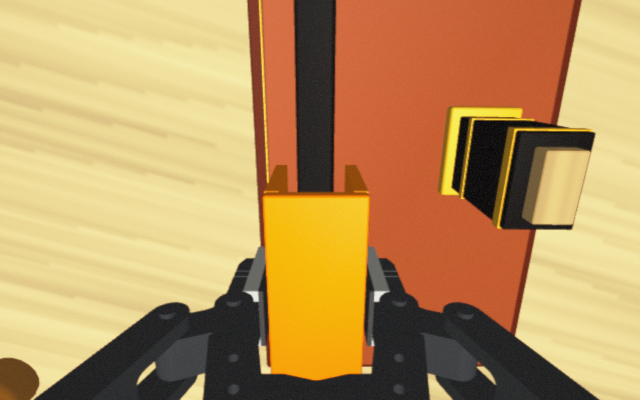

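View pics/s6.png

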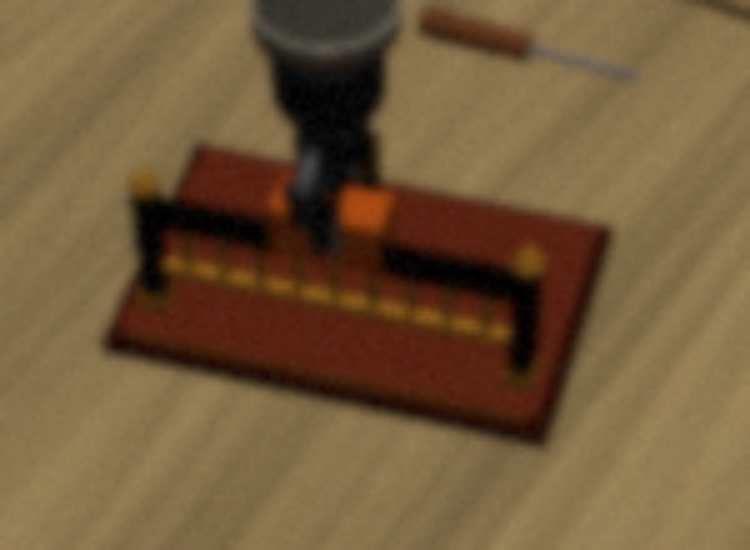

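The rail (columns 295–335) lies centrally between the guard's legs (288 and 345). I lower and release.

Call:
play_rows:
  rows:
    - [0,0,0.012,0,-1]
    - [0,0,0.01,0,-1]
    - [0,0,0.008,0,-1]
    - [0,0,0,0,-1]
    - [0,0,0,0,-1]

```text
t: 8.3
tcp_pos: [0.5096, 0.1119, 0.1117]
orientation: [0.454, -3.108, 0.0]
wrist_force: [0.6, 0.6, -1.1]
width: 0.0353
```

Call:
play_rows:
  rows:
    - [0,0,0.001,0,-1]
    - [0,0,0,0,-0.1]
    - [0,0,0,0,0.1]
    - [0,0,0,0,0.3]
    - [0,0,0,0,0.3]
    - [0,0,0,0,0.3]
    - [0,0,-0.02,0,0.3]
    - [0,0,-0.03,0,0.3]
    - [0,0,-0.04,0,0.5]
    - [0,0,-0.04,0,1]

```text
t: 9.3
tcp_pos: [0.5094, 0.1119, 0.2426]
orientation: [0.454, -3.108, 0.0]
wrist_force: [1.1, -0.5, 0.1]
width: 0.0765
```

```bash
python3 - <<'E'
from h import *
import pickle
s,p,R=tool();c=cam('wrist');im=viewer.capture('wrist')[:,:,::-1].copy()
cv2.imwrite('pics/w7.png',im);pickle.dump(c,open('w7.pkl','wb'));print(p,s['width'],s['wrist_force'])
go((.64,-.2725,.25),-.261)
E
```

```text
[0.50939715 0.11192257 0.24263785] 0.0764962847210476 [ 1.13549882 -0.4955554   0.13465178]
tcp [0.5111 0.1121 0.2496] yaw -2.8513 shift [-0.0135 -0.4054  0.0005]
twist (tool z down) 0.5513 alt -2.5903 j6 -1.792 j [ 0.07  0.03  1.55 -0.    1.55 -1.79]
```

View pics/w7.png

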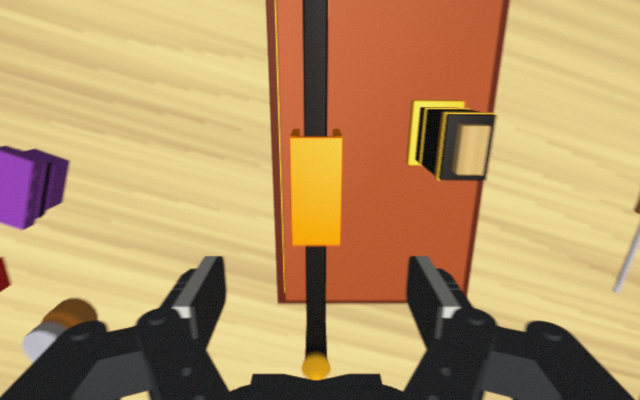

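```bash
python3 - <<'E'
from h import *
import pickle
im=cv2.imread('pics/w7.png');c=pickle.load(open('w7.pkl','rb'))
m=blob(im,(8,30,110),(30,175,255),(473,150),100);print(m.sum())
r,f,n=fit(c,m,TEN,(.449,.212,.25));print('ten',r,f,n)
m=blob(im,(3,195,60),(22,255,255),(316,190),300);print(m.sum())
G=[[(x,y,z+.085) for x,y,z in GUARD[0]]]
r,f,n=fit(c,m,G,(.51,.113,.288));print('guard',r,f,n)
E
```

```text
1521
ten [0.4495504  0.21231856 0.26852876] 142.8392156862745 1521.0
4777
guard [0.51004263 0.11227177 0.28999957] 1397.1450980392158 4777.0
```

Call:
play_rows:
  rows:
    - [-0.001,-0.03,0,0,1]
    - [-0.001,-0.045,0,0,1]
    - [-0.001,-0.045,0,0,1]
    - [-0.001,-0.045,0,0,1]
    - [-0.002,-0.045,0.01,0,1]
    - [-0.002,-0.045,0.01,0,1]
    - [-0.002,-0.045,0.01,0,1]
    - [-0.002,-0.045,0.01,0,1]
    - [-0.001,-0.04,0.01,0,1]
    - [0,-0.02,0,0.1,1]

```text
t: 10.35
tcp_pos: [0.6379, -0.2754, 0.1888]
orientation: [0.295, -3.125, -0.002]
wrist_force: [-0.1, -0.7, -0.2]
width: 0.0853
```

Call:
play_rows:
  rows:
    - [0,0,0,0.15,1]
    - [0,0,0,0.15,1]
    - [0,0,0,0.15,1]
    - [0,0,0,0,1]
    - [0,0,0,0,1]
    - [0,0,0,0,1]

```text
t: 10.95
tcp_pos: [0.6381, -0.2723, 0.1913]
orientation: [-0.401, -3.116, 0.0]
wrist_force: [-0.6, -0.3, 0.0]
width: 0.0854
```

```bash
python3 - <<'E'
from h import *
import pickle
s,p,R=tool();c=cam('wrist');im=viewer.capture('wrist')[:,:,::-1].copy()
cv2.imwrite('pics/w8.png',im);pickle.dump(c,open('w8.pkl','wb'));print(p,s['qvel'].round(3),yaw_x(R))
u=proj(c,(.64,-.2725,.03));print(u)
m=blob(im,(17,185,30),(30,255,255),u,300);print(m.sum())
r,f,n=fit(c,m,CAP,(.64,-.2725,-.26));print(r,f,n); go((r[0],r[1],.024),r[2])
for b in CAP:
  for q in b:
    u=proj(c,W(r,*q)); cv2.circle(im,(int(u[0]),int(u[1])),2,(255,255,0),-1)
cv2.imwrite('pics/w8o.png',im)
E
```

```text
[ 0.63811323 -0.27231523  0.19128857] [-0.    -0.002  0.001  0.     0.     0.018] 2.885742132442812
[315.75170806 178.76922381]
1913
[ 0.6391028  -0.2712018  -0.25006457] 1151.3098039215686 1913.0
tcp [ 0.6381 -0.2723  0.1913] yaw 2.885 shift [-0.0007  0.0013  0.1673]
twist (tool z down) -0.0065 alt 3.135 j6 -1.828 j [-0.51  0.42  1.2  -0.    1.52 -1.83]
```

View pics/w8o.png

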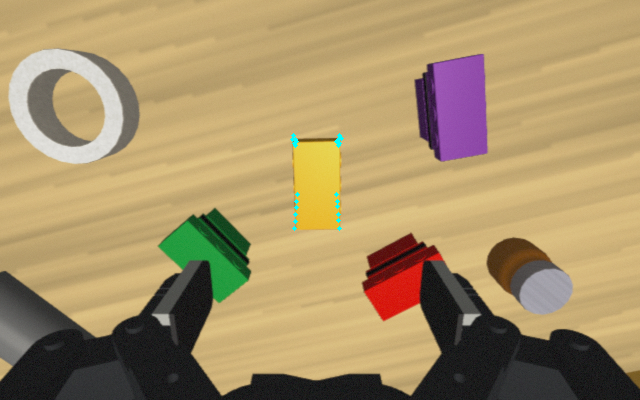

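The gold capital is at (317,185), well fitted by the overlay. Purple (460,105), red (400,285) and green (205,255) stand clear. I narrow the jaws to avoid them and go down.

Call:
play_rows:
  rows:
    - [-0.001,0.001,0,-0.006,0.4]
    - [0,0,0.02,0,0.3]
    - [0,0,0.035,0,0.3]
    - [0,0,0.035,0,0.3]
    - [0,0,0.035,0,0.3]
    - [0,0,0.025,0,0.3]
    - [0,0,0.015,0,0.3]
    - [0,0,0.002,0,0.3]
    - [0,0,0,0,0.3]
  force: 50

```text
t: 11.9
tcp_pos: [0.6397, -0.2719, 0.0251]
orientation: [0.397, 3.116, -0.001]
wrist_force: [-0.8, -0.3, 0.1]
width: 0.0556
```

Call:
play_rows:
  rows:
    - [0,0,0,0,-1]
    - [0,0,0,0,-1]
    - [0,0,0,0,-1]
    - [0,0,0,0,-1]
    - [0,0,0,0,-1]
    - [0,0,-0.01,0,-1]
    - [0,0,-0.02,0,-1]
    - [0,0,0,0,-1]

```text
t: 12.7
tcp_pos: [0.6405, -0.2723, 0.0578]
orientation: [0.397, 3.112, -0.003]
wrist_force: [0.5, -0.6, -1.9]
width: 0.036
```

```bash
python3 - <<'E'
from h import *
s,p,R=tool();c=cam('wrist');im=viewer.capture('wrist')[:,:,::-1].copy()
cv2.imwrite('pics/w9.png',im);print(p,s['width'],s['wrist_force'])
E
```

```text
[ 0.6404803  -0.27234064  0.05776141] 0.03596009090158005 [ 0.46731128 -0.56432181 -1.87764016]
```

View pics/w9.png

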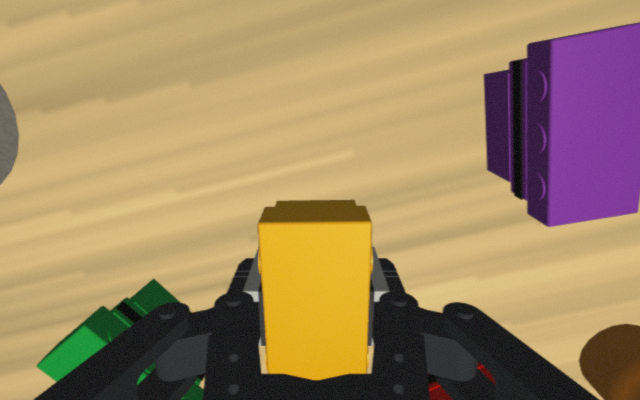

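```bash
python3 - <<'E'
from h import *
s,p,R=tool();c=cam('wrist')
f,cx,cy,Rc,t=c
im=cv2.imread('pics/w9.png')
# far top edge & right/left edges at tool z=-.029
for uv in ((260,222),(371,222),(263,330),(368,330),(265,372),(366,372)):
    d=R.T@(Rc.T@np.array([(uv[0]-cx)/f,(uv[1]-cy)/f,1])); o=R.T@(-Rc.T@t-p)
    print(uv,(o+d*(-.029-o[2])/d[2]).round(4))
go((.51,.113,.21),.28)
go((.449,.212,.21),.275)
E
```

```text
(260, 222) [ 0.0363 -0.0166 -0.029 ]
(371, 222) [ 0.0363  0.0171 -0.029 ]
(263, 330) [-0.0028 -0.0174 -0.029 ]
(368, 330) [-0.0028  0.0179 -0.029 ]
(265, 372) [-0.0204 -0.0175 -0.029 ]
(366, 372) [-0.0204  0.0179 -0.029 ]
tcp [ 0.64   -0.2721  0.0561] yaw 2.8879 shift [ 0.2221  0.34   -0.1548]
twist (tool z down) -0.5337 alt 2.6079 j6 -1.83 j [-0.51  0.51  1.35 -0.    1.28 -1.83]
tcp [ 0.64   -0.2721  0.0561] yaw 2.8879 shift [ 0.306   0.4205 -0.1551]
twist (tool z down) -0.5287 alt 2.6129 j6 -1.83 j [-0.51  0.51  1.35 -0.    1.28 -1.83]
```

Call:
play_rows:
  rows:
    - [0,0,-0.03,0,-1]
    - [0,0,-0.045,0,-1]
    - [0,0,-0.045,0,-1]
    - [0,0,-0.035,0,-1]
    - [0,0,0,0,-1]

```text
t: 13.25
tcp_pos: [0.6405, -0.2723, 0.2145]
orientation: [0.397, 3.11, -0.004]
wrist_force: [-0.4, -0.1, -1.9]
width: 0.0356
```

```bash
python3 - <<'E'
from h import *
go((.51,.113,.21),.28)
E
```

```text
tcp [ 0.6405 -0.2723  0.2145] yaw 2.8878 shift [0.2231 0.3402 0.0023]
twist (tool z down) -0.5338 alt 2.6078 j6 -1.83 j [-0.51  0.41  1.17 -0.    1.56 -1.83]
```

Call:
play_rows:
  rows:
    - [0.01,0.018,0,0,-1]
    - [0.018,0.027,0,0,-1]
    - [0.024,0.036,0,0,-1]
    - [0.024,0.036,0,0,-1]
    - [0.024,0.036,0,0,-1]
    - [0.024,0.036,0,0,-1]
    - [0.024,0.036,0,0,-1]
    - [0.024,0.036,0,0,-1]
    - [0.024,0.036,0,0,-1]
    - [0.015,0.025,0,0,-1]

```text
t: 14.25
tcp_pos: [0.5143, 0.0952, 0.208]
orientation: [-0.396, -3.115, -0.0]
wrist_force: [1.0, 0.4, -2.1]
width: 0.0353
```

Call:
play_rows:
  rows:
    - [0.01,0.016,0,-0.03,-1]
    - [0,0,0,-0.12,-1]
    - [0,0,0,-0.13,-1]
    - [0,0,0,-0.13,-1]
    - [0,0,0,-0.12,-1]
    - [0,0,0,0,-1]
    - [0,0,0,0,-1]
    - [0,0,0,0,-1]

```text
t: 15.05
tcp_pos: [0.5101, 0.1109, 0.2088]
orientation: [0.428, -3.112, 0.0]
wrist_force: [0.3, -0.4, -2.2]
width: 0.0352
```

```bash
python3 - <<'E'
from h import *
import pickle
s,p,R=tool();c=cam('wrist');im=viewer.capture('wrist')[:,:,::-1].copy()
cv2.imwrite('pics/w10.png',im);print(p,s['width'],s['wrist_force'],R[:,2])
go((.449,.212,.21),.275)
m=blob(im,(8,30,110),(30,175,255),proj(c,(.449,.212,.115)),100);print(m.sum())
r,f,n=fit(c,m,TEN,(.449,.212,.27));print('ten',r,f,n)
E
```

```text
[0.51013065 0.11093939 0.20878818] 0.03523646553940046 [ 0.32682658 -0.42246886 -2.22671425] [-6.72068260e-04 -1.41408380e-04 -9.99999764e-01]
tcp [0.5102 0.111  0.2089] yaw -2.8678 shift [ 0.0316  0.1138 -0.001 ]
twist (tool z down) -0.0012 alt 3.1404 j6 -1.778 j [ 0.07  0.05  1.61 -0.    1.48 -1.78]
1857
ten [0.44934599 0.21127803 0.27582484] 65.47450980392156 1857.0
```

View pics/w10.png

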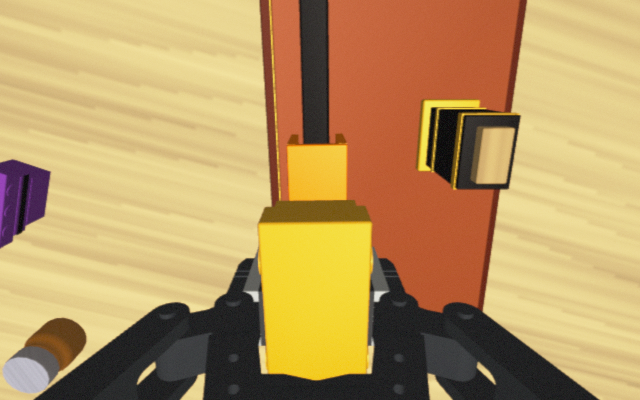

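Call:
play_rows:
  rows:
    - [-0.006,0.015,0,0,-1]
    - [-0.008,0.025,0,0,-1]
    - [-0.008,0.025,0,0,-1]
    - [-0.008,0.025,0,0,-1]
    - [-0.005,0.024,0,0,-1]
    - [0,0,0,0,-1]
    - [0,0,0,0,-1]
    - [0,0,0,0,-1]

```text
t: 15.9
tcp_pos: [0.5129, 0.2297, 0.2092]
orientation: [0.431, -3.112, 0.0]
wrist_force: [-0.9, -0.0, -1.8]
width: 0.0353
```

```bash
python3 - <<'E'
from h import *
s,p,R=tool();c=cam('wrist');im=viewer.capture('wrist')[:,:,::-1].copy()
cv2.imwrite('pics/w11.png',im);print(p,s['width'],s['wrist_force'])
m=blob(im,(8,30,110),(30,175,255),proj(c,(.449,.212,.115)),100);print(m.sum())
r,f,n=fit(c,m,TEN,(.449,.212,.27));print('ten',r,f,n)
go((r[0],r[1],.17),r[2])
E
```

```text
[0.51289182 0.22966859 0.20919103] 0.03532329452707386 [-0.917743   -0.03624729 -1.82633736]
2098
ten [0.44936304 0.21240054 0.28945466] 49.29019607843137 2098.0
tcp [0.5129 0.2295 0.2093] yaw -2.8666 shift [0.0658 0.0008 0.0393]
twist (tool z down) -0.0145 alt 3.1271 j6 -1.562 j [ 0.28  0.14  1.52 -0.    1.49 -1.56]
```

View pics/w11.png

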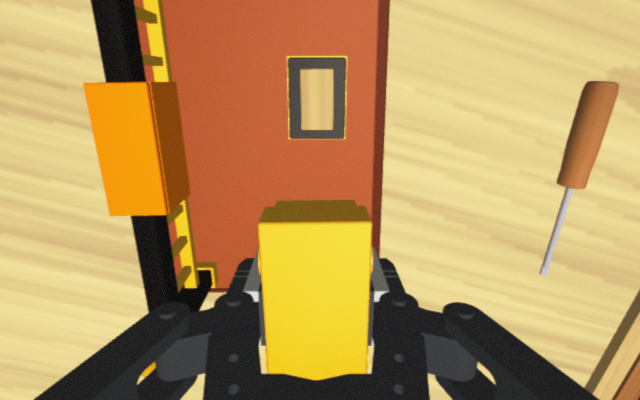

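Call:
play_rows:
  rows:
    - [0.012,0,0,0,-1]
    - [0.02,0.001,0,0,-1]
    - [0.02,0,0,-0.008,-1]
    - [0.014,0,0,0,-1]
    - [0,0,0.01,0,-1]
    - [0,0,0.012,0,-1]
    - [0,0,0.01,0,-1]
    - [0,0,0,0,-1]
    - [0,0,0,0,-1]

```text
t: 16.85
tcp_pos: [0.4493, 0.2131, 0.1768]
orientation: [0.445, -3.109, 0.0]
wrist_force: [-0.0, 0.1, -2.5]
width: 0.0356
```

```bash
python3 - <<'E'
from h import *
im=viewer.capture('wrist')[:,:,::-1].copy();cv2.imwrite('pics/w12.png',im)
s,p,R=tool();print(p,s['width'],s['wrist_force'],R[:,2].round(4))
go((.4493,.2121,.152),.278)
im=viewer.capture('scene')[:,:,::-1].copy();cv2.imwrite('pics/s12.png',cv2.resize(im[100:210,250:400],None,fx=5,fy=5,interpolation=cv2.INTER_CUBIC))
E
```

```text
[0.44937541 0.2131212  0.17723226] 0.03566428521776565 [ 0.32316819  0.15971326 -2.05179671] [-3.e-04 -1.e-04 -1.e+00]
tcp [0.4494 0.2131 0.1772] yaw -2.8575 shift [ 0.0003 -0.001   0.0252]
twist (tool z down) 0.0061 alt -3.1355 j6 -1.567 j [ 0.29  0.02  1.71 -0.    1.41 -1.57]
```

View pics/s12.png

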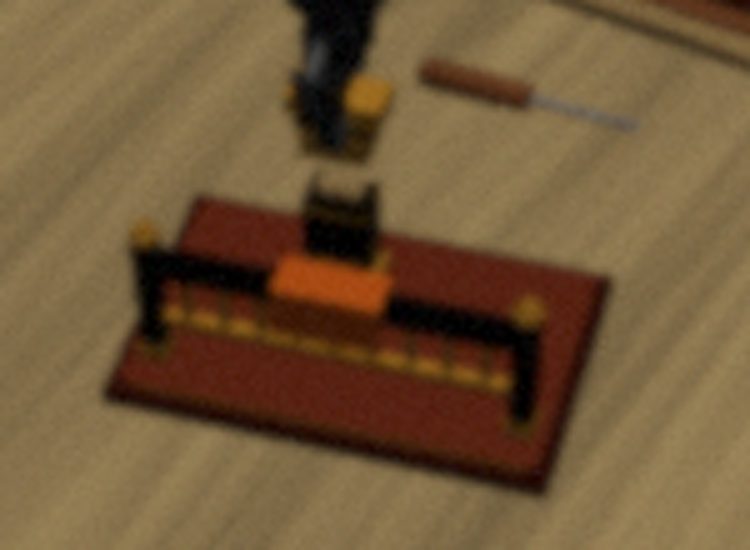

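View pics/w12.png

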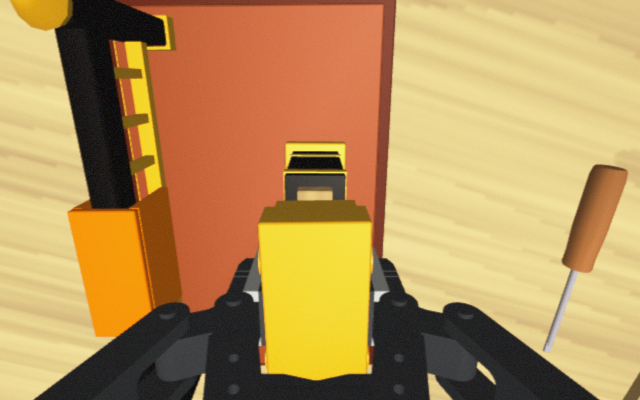

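The guard hangs on the rail in the scene view, orange at crop (330,285). In the wrist view the column (columns 286–346) is centred under the capital (260–371). I lower to the final height.

Call:
play_rows:
  rows:
    - [0,-0.0005,0.008,0.003,-1]
    - [0,0,0.01,0,-1]
    - [0,0,0.006,0,-1]
    - [0,0,0,0,-1]
    - [0,0,0,0,-1]
    - [0,0,0,0,-1]
    - [0,0,0,0,-1]

```text
t: 17.65
tcp_pos: [0.4494, 0.2126, 0.1536]
orientation: [-0.44, 3.11, -0.0]
wrist_force: [0.4, 0.7, -1.6]
width: 0.0353
```

```bash
python3 - <<'E'
from h import *
im=viewer.capture('wrist')[:,:,::-1].copy();cv2.imwrite('pics/w13.png',im)
c=cam('wrist');s,p,R=tool();print(p,s['width'],s['wrist_force'],R[:,2].round(4),s['qvel'].round(4))
go((.4493,.2121,.152),.278)
cs=cam('scene');im=viewer.capture('scene')[:,:,::-1].copy()
u=proj(cs,(.449,.212,.12)).astype(int);print(u)
cv2.imwrite('pics/s13.png',cv2.resize(im[u[1]-35:u[1]+40,u[0]-50:u[0]+50],None,fx=8,fy=8,interpolation=cv2.INTER_CUBIC))
ct=cam('top');im=viewer.capture('top')[:,:,::-1].copy();cv2.imwrite('pics/t13.png',cv2.resize(im[150:310,190:350],None,fx=3.7,fy=3.7,interpolation=cv2.INTER_CUBIC))
E
```

```text
[0.44934998 0.21260869 0.15355713] 0.03554587859896181 [ 0.04004632  0.1018411  -1.69453979] [ 4.e-04  0.e+00 -1.e+00] [-0.0008 -0.0003  0.0025 -0.0004 -0.0002 -0.0006]
tcp [0.4493 0.2126 0.1536] yaw -2.8604 shift [ 0.0002 -0.0005  0.0016]
twist (tool z down) 0.0032 alt -3.1384 j6 -1.565 j [ 0.29  0.04  1.74 -0.    1.36 -1.57]
[316 134]
```

View pics/s13.png

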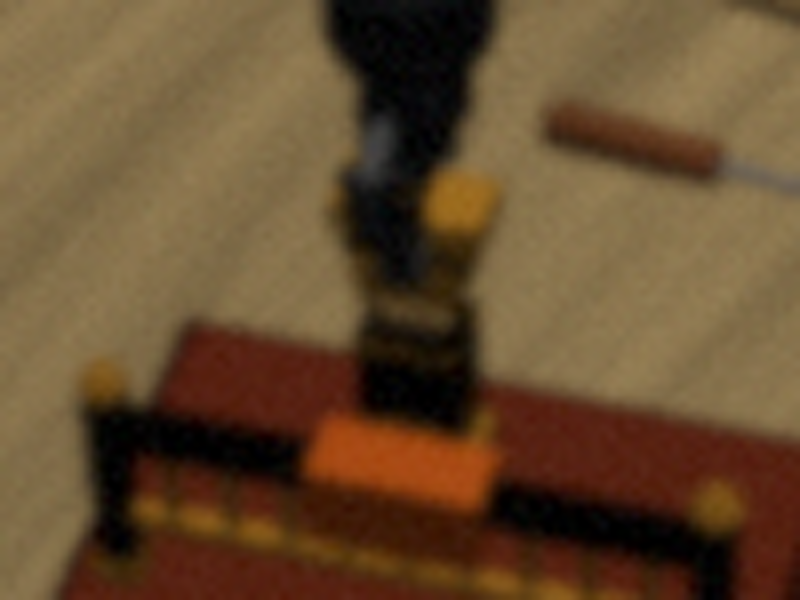

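View pics/w13.png

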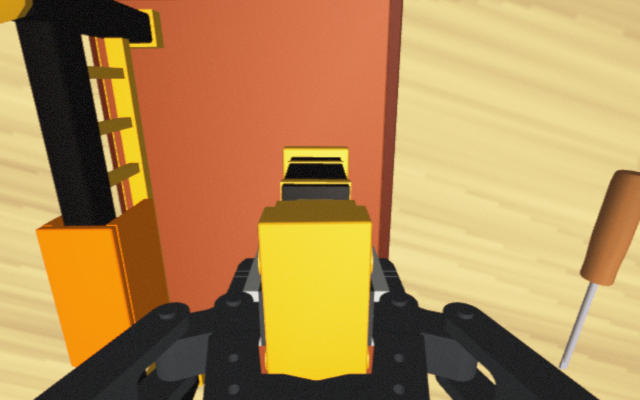

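The capital stands just above the column in both views, with no contact force. Its foot is about 13 mm over the tenon by kinematics, near the middle of the 3–22 mm window. I hand in.

```bash
python3 - <<'E'
from cell import order,ctrl
print(order.job_done()); s=ctrl.get_state(); print(s['t'],s['tcp_pos'],s['width'],s['wrist_force'])
E
```

```text
the job is handed in; nothing more can be done
None
the job is handed in; nothing more can be done
```

I draped the orange guard over the middle of the rail and let it go. Then I carried the gilt capital over the guarded middle and handed in at about 18 s with the capital held above the tenon. The hand-in gave no verdict and no state reading, so everything below comes from checks made just before it.

- **Guard:** its fitted position was within about 1 mm of the rail middle and nearly parallel to the rail. The last pictures still showed it on the rail.
- **Capital:** the gripper stood within about 1 mm and 0.01 rad of my tenon estimate, and it was level and still. The underside was about 13 mm above the tenon, worked out from the tool height at the grasp rather than measured directly. The only steady force was the capital's own weight.
- **Loose parts:** I didn't touch the tape roll, jar, screwdriver or coloured look-alikes. I did not re-measure where they were at the end.
- **Disagreements:** the tenon's fitted position varied by about 2 mm and 0.02 rad between views. The rail edges differed by up to 2.6 mm in the first view, so I used averages. My first guard fit used a poor colour mask, and I redid it before reaching.

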